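# Tighten the drilling jig's two wing bolts

## Task

The plywood blanks are lying in the drilling jig: tighten its clamp bar by turning the two wing bolts clockwise fully home, so that each wing lies along the bar, first the large wing and then the small one. Leave the round adjusting knob beside them as it is set.

Things in the scene. Friction and masses are not known exactly. Their poses are not given: they have to be found in the camera images.
- jig: drilling jig, fixed: plywood baseboard 240 x 420 x 18 mm, two plywood blanks under an aluminium clamp bar 50 x 400 mm. Origin: centre of its underside, on the table; y along the clamp bar, x across it, z up. Bar: centre line at x = +50 mm, top 36 mm above the table; on it, on 10 mm high seats, the two wing bolts and the round knob, about 120 mm apart, in any order.
- big_wing_grip (a point): large wing bolt, dark steel: upright flat bar 68 long, 14 thick, 32 high (mm) on a collar of radius 15. This point: mid-bar on the bolt's axis, 76 above the table, 12 below the bar's top; x along the bar, y across its thickness. Turns clockwise from above with light friction (0.06 N m), stays put; hard stop where the bar lies along the jig's y axis, 50 to 80 degrees from the start. Does not rise or sink.
- small_wing_grip (a point): small wing bolt, dark steel: upright flat bar 40 long, 14 thick, 32 high (mm) on a collar of radius 15. This point: mid-bar on the bolt's axis, 76 above the table, 12 below the bar's top; x along the bar, y across its thickness. Turns clockwise from above with light friction (0.06 N m), stays put; hard stop where the bar lies along the jig's y axis, 50 to 80 degrees from the start. Does not rise or sink.
- round_knob_grip (a point): round adjusting knob, dark steel, to be left alone: a ribbed cylinder 46 mm across and 42 mm high, its top 88 mm above the table, standing in the same row as the wing bolts. This point: on its axis, 76 mm above the table; turns with it; at the start its x axis is along the jig's x axis. It turns either way, with light friction.

How it is judged:
By the outcome, as a careful person would: the job done as asked, in the order asked, and still so for the second after the job is handed in, with the robot touching nothing.
It also fails if it takes over 35 s, if anything falls off the work surface, if the arm or the gripper's body presses on something with over 40 N, if the wrist force passes 120 N, or if a joint passes its speed limit or range.

## Robot

A 6-joint arm with a two-finger parallel gripper is mounted at the origin on the work surface. World frame = base frame: x ahead of the robot, y to its left, z up, the work surface at z = 0. Lengths are in m, angles in degrees, forces in N, time in s.
With the tool pointing down it reaches from about 0.375 to 0.9 m from the base axis. Payload 3.1 kg.
Tool frame: the origin (TCP) lies on the centre line of the jaws, within the pads' length; the fingertips stand 8 mm ahead of it and the grasp point (between the pads) lies 11 mm behind it; y points along the fingers, x is the direction in which the jaws open and shut, and the axes are right-handed (so a half turn about y gives the same grasp; the last joint's range is limited). The gripper opens to 87 mm and grips with 3 to 60 N. Pads are 19 mm wide; open, the fingers measure 117 mm over their backs; the gripper's body (75 mm by 190 mm) begins 51 mm behind the grasp point.
Start: joints at [-85.285, 30.224, 82.088, -0, 67.689, -10.227], TCP at [0.161, -0.604, 0.231] pointing down, gripper open.
Joint ranges: [-176.69, 176.69], [-43.24, 126.21], [12.49, 139.97], [-82, 262], [0, 151.66], [-163.58, 163.58]. Speed limits (degrees/s): [159.86, 159.86, 180, 180, 180, 180].

## Interface

Orientations are given as a 3x3 rotation matrix whose columns are the frame's x, y, z axes.
In Python, from rig import read_state, imaging, job, spotter gives the robot as it stands.
- The arm moves only by the tool apply_moves, never from a script. Its argument "steps" is a list of rows, each an object of numbers: "x", "y", "z": the shift along the world's x, y, z in mm; "spin": the turn about the world's z in rad. In form: [{"x": .., "y": .., "z": .., "spin": ..}, ...]. A call has 1 to 12 rows; each row shifts and turns the pose as measured when the row begins; what a row does not reach is not made up. A row lasts 1/10 s, in which the tool goes at most 50 mm and 8.59 degrees, less where a joint would pass 70% of its speed; a pose out of reach is approached as far as the arm can. A call is refused whole if a number of a shift passes 50 or a number of a turn 0.15, either way. A call with a gripper value outside its range is refused whole. "grip" is the finger opening in mm, from 0 to 87, set as the call begins (left out, the last holds). The fingers move at their own pace and stop on an object; the grip force is fixed at half the most. Time passes only in rows, so rows that do not move let the fingers close. It gives the time, the measured TCP pose, the force and the opening at its end, in the units of the state.
- read_state(): the state, without advancing time (a new reading comes with each control period).
- imaging.capture(name): name is "scene" or "top" or "wrist"; returns the picture (384x512x3 uint8, red, green, blue); there is no depth.
- imaging.camera_params(name): a dict with "fov_y" (degrees; the focal length in pixels is half the picture's height over the tangent of half this angle, whatever the lens; pixels are square), "cx", "cy" (the principal point, pixels), "R" (3x3) and "t" (3): a world point X has camera coordinates R X + t. Camera axes: x right, y down, z forward; pixel columns grow to the right and rows downward; lengths in m; the calibration is good to about 2 mm. The wrist camera is an equidistant fisheye: a pixel r from the principal point sees the ray r / f radians off the axis. A picture is of the moment at which its call begins: read the wrist's pose just before it. camera_params takes no time and is no camera call; for the wrist camera it gives the pose at the moment of the call.
- job.hand_in(): hands the job in, once; it reports no verdict.
Trained networks look in the newest picture that a camera, given by its name, has taken for a name from the list of things; names that differ only in an ending like _2 or _b are one class to them, and where a whole thing is asked for, a point or a joint stands for the part that bears it (a point fixed in the world has none). Each returns a list of dicts, best first, with "score" (0 to 1); they miss things now and then, are a little off and sometimes report something else, mostly with a low value. They report only what shows in the picture. A call takes as long as a camera call.
- spotter.cut_out(name, camera): "mask" (384x512 bool, what is visible of it) and "rect" ([left, top, width, height] in pixels, round what is visible of it).
The state is a dict: "time_s": time; "joint_positions": joint angles; "qvel": joint speeds; "tau": joint torques, N m; "position": TCP position; "tcp_rot": TCP orientation; "force": force on the tool from outside, world axes, zero at the start; "moment": the same for the moment, N m; "opening": opening from 0.0 (shut) to 1.0 (fully open).
Only numpy, scipy, OpenCV 4.12 (cv2) and the standard library are available. Lean on these libraries where they do the work, as an engineer would, in place of code of your own. Each camera call takes 0.05 s, during which the arm holds its last target.

## Working session

There is one attempt and no reset: what is moved stays moved. The work goes in short steps, Python scripts to look and compute and a tool call to move; the robot and the scene stay as the last step left them, time stands still between calls to the robot, and variables do not carry over. Pictures are saved under pics/ and viewed, and the job is handed in when it is done.

Besides the shell and the picture viewer there is one more tool, called after "Request:" by a JSON object that holds its "fn" and its "kwargs". apply_moves: Moves the arm, as the interface text tells. Its arguments: {"type":"object","properties":{"steps":{"type":"array"},"grip":{"type":"number"}},"required":["steps"]}

```bash
mkdir -p pics; python3 - <<'E'
from rig import read_state, imaging, job, spotter
import cv2,numpy as np
s=read_state();print(s['time_s'],s['position'],s['tcp_rot'],s['opening'])
ims=[]
for n in ['scene','top']:
    im=imaging.capture(n);cv2.imwrite(f'pics/{n}0.png',im[:,:,::-1])
    p=imaging.camera_params(n);print(n,p)
    for o in ['big_wing_grip','small_wing_grip','round_knob_grip']:
        for d in spotter.cut_out(o,n)[:3]: 
            m=d['mask'];ys,xs=np.nonzero(m);print(o,d['score'],d['rect'],xs.mean(),ys.mean())
E
```

```text
0.0 [ 0.16112471 -0.60314251  0.22958826] [[ 2.57845537e-01 -1.72923683e-04  9.66186136e-01]
 [-9.66183875e-01  2.12472673e-03  2.57845314e-01]
 [-2.09746907e-03 -9.99997728e-01  3.80775230e-04]] 1.0003671960609888
scene {'fov_y': 49.841272167834525, 'cx': 259.5312914352333, 'cy': 189.02571576846964, 'R': array([[ 0.61286585,  0.79008626,  0.01261568],
       [ 0.43794574, -0.32633663, -0.83768009],
       [-0.65772257,  0.5189105 , -0.54601548]]), 't': array([-0.3700306 , -0.17341254,  1.125837  ])}
big_wing_grip 0.97 [174.3, 223.6, 23.6, 36.7] 187.43263473053892 241.86377245508982
small_wing_grip 0.59 [273.8, 161.7, 12.1, 27.2] 280.7936507936508 177.02857142857144
round_knob_grip 0.68 [228.1, 190.5, 28.4, 29.6] 240.18227848101264 205.02911392405062
top {'fov_y': 55.35473551213843, 'cx': 254.35044927244377, 'cy': 190.37037991163166, 'R': array([[-0.04033503, -0.99918294, -0.00255855],
       [-0.97398575,  0.03988907, -0.22307088],
       [ 0.22299068, -0.00650558, -0.97479887]]), 't': array([0.04595659, 0.58568664, 0.61589519])}
big_wing_grip 0.89 [328.8, 162.6, 17.3, 36.6] 339.13084112149534 179.1822429906542
small_wing_grip 0.84 [202.2, 202.4, 19.6, 26.4] 213.82746478873239 215.85211267605635
round_knob_grip 0.71 [267.9, 184.6, 20.9, 25.7] 277.39112903225805 197.04032258064515
```

```bash
python3 - <<'E'
import cv2
a=cv2.imread('pics/top0.png');cv2.imwrite('pics/top0z.png',cv2.resize(a[130:270,160:400],None,fx=3.3,fy=3.3,interpolation=cv2.INTER_CUBIC))
a=cv2.imread('pics/scene0.png');cv2.imwrite('pics/scene0z.png',cv2.resize(a[110:310,110:350],None,fx=3,fy=3,interpolation=cv2.INTER_CUBIC))
E
```

```text
(no output)
```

View pics/top0z.png

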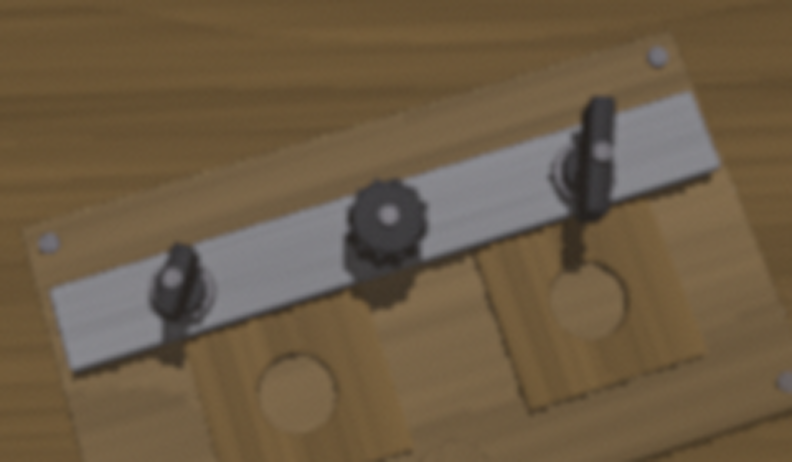

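View pics/scene0z.png

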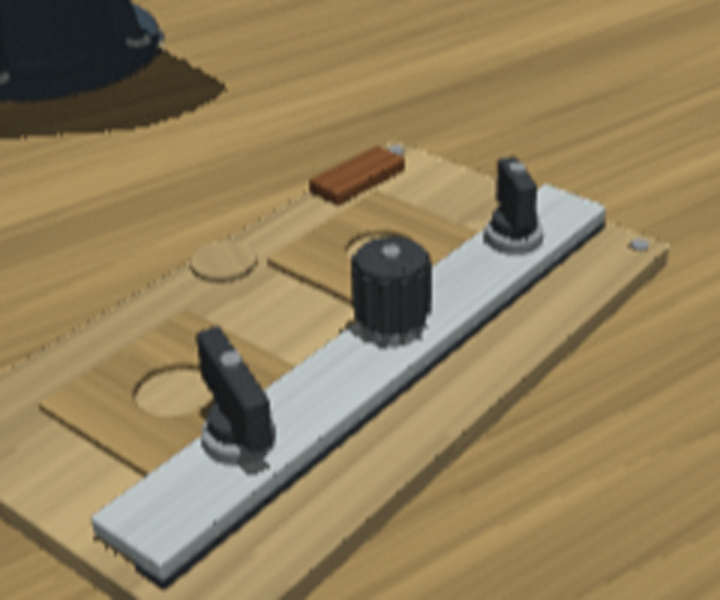

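View pics/top0.png

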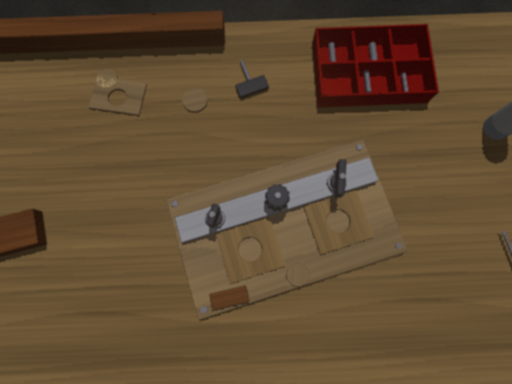

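The top view shows the big wing at right (dot ≈ (342,175)), the knob in the middle (277,195) and the small wing at left (212,214). Both wings stand across the bar.

```bash
cat > h.py <<'E'
import numpy as np
from rig import imaging
def P(n,u,v,z):
    p=imaging.camera_params(n);f=192/np.tan(np.radians(p['fov_y']/2))
    d=p['R'].T@np.array([(u-p['cx'])/f,(v-p['cy'])/f,1]);c=-p['R'].T@p['t']
    return (c+d*(z-c[2])/d[2])
E
python3 - <<'E'
from h import *
T=lambda x,y,z:P('top',160+x/3.3-.35,130+y/3.3-.35,z)
S=lambda x,y,z:P('scene',110+x/3-.33,110+y/3-.33,z)
for n,a,b in [('big',(602,150),(230,358)),('knob',(388,214),(391,250)),('small',(173,278),(517,167))]:
    print(n,T(*a,.088),S(*b,.088))
c=[T(*q,.036) for q in [(692,93),(719,166),(72,373),(52,290)]]
print(c, np.mean(c,0)); d=c[3]-c[0];print(np.degrees(np.arctan2(d[1],d[0])));d=c[2]-c[1];print(np.degrees(np.arctan2(d[1],d[0])))
for n,a,b in [('big',(600,97),(597,205)),('small',(184,246),(165,308))]:
    d=T(*a,.088)-T(*b,.088);print(n,np.degrees(np.arctan2(d[1],d[0])),np.linalg.norm(d))
for n,a,b in [('big',(212,333),(263,407)),('small',(511,161),(526,188))]:
    d=S(*a,.088)-S(*b,.088);print(n,np.degrees(np.arctan2(d[1],d[0])),np.linalg.norm(d))
E
```

```text
big [ 0.60401574 -0.13827672  0.088     ] [ 0.59902661 -0.13528275  0.088     ]
knob [ 0.57279925 -0.0185043   0.088     ] [ 0.56812262 -0.01538944  0.088     ]
small [0.54232228 0.09905307 0.088     ] [0.53891797 0.1023417  0.088     ]
[array([ 0.6509    , -0.20904308,  0.036     ]), array([ 0.60502704, -0.22003989,  0.036     ]), array([0.49841432, 0.16344932, 0.036     ]), array([0.54681927, 0.17525628, 0.036     ])] [ 0.57529016 -0.02259434  0.036     ]
105.15401902909038
105.5363074776457
big -6.862294908196598 0.06181864329080211
small -17.831381508814218 0.035035623308061356
big 172.50226341487743 0.06544981893351902
small 155.39480006089258 0.03401388205659046
```

Request:
{"fn": "apply_moves", "kwargs": {"steps": [{"x": 24,"y": 26,"z": 0,"spin": 0.15},{"x": 24,"y": 26,"z": 0,"spin": 0.15},{"x": 24,"y": 26,"z": 0,"spin": 0.15},{"x": 24,"y": 26,"z": 0,"spin": 0.15},{"x": 24,"y": 26,"z": 0,"spin": 0.15},{"x": 24,"y": 26,"z": 0,"spin": 0.15},{"x": 24,"y": 26,"z": 0,"spin": 0.15},{"x": 24,"y": 26,"z": 0,"spin": 0.15},{"x": 24,"y": 26,"z": 0,"spin": 0.15},{"x": 24,"y": 26,"z": 0,"spin": 0.15},{"x": 24,"y": 26,"z": 0,"spin": 0.15},{"x": 24,"y": 26,"z": 0,"spin": 0.15}], "grip": 87}}

```text
time_s: 1.6
position: [0.4551, -0.285, 0.2319]
tcp_rot: [[0.88, 0.008, -0.476], [0.476, -0.002, 0.88], [0.007, -1.0, -0.005]]
force: [0.5, -1.0, 0.4]
opening: 0.996
```

Request:
{"fn": "apply_moves", "kwargs": {"steps": [{"x": 21,"y": 21,"z": 0,"spin": 0.14},{"x": 21,"y": 21,"z": 0,"spin": 0.14},{"x": 21,"y": 21,"z": 0,"spin": 0.14},{"x": 21,"y": 21,"z": 0,"spin": 0.14},{"x": 21,"y": 21,"z": 0,"spin": 0.14},{"x": 21,"y": 21,"z": 0,"spin": 0.14},{"x": 20,"y": 21,"z": 0,"spin": 0.12},{"x": 0,"y": 0,"z": 0,"spin": 0}]}}

```text
time_s: 2.4
position: [0.6098, -0.1272, 0.233]
tcp_rot: [[0.066, 0.01, -0.998], [0.998, 0.007, 0.066], [0.007, -1.0, -0.009]]
force: [-0.6, -0.5, 0.4]
opening: 1.002
```

```bash
python3 - <<'E'
from h import *
from rig import *
import cv2
s=read_state();print(s['time_s'],s['position'],np.degrees(np.arctan2(s['tcp_rot'][1][0],s['tcp_rot'][0][0])),s['joint_positions'])
print(imaging.camera_params('wrist'))
cv2.imwrite('pics/w1.png',cv2.resize(imaging.capture('wrist')[:,:,::-1],None,fx=1.5,fy=1.5))
E
```

```text
2.4 [ 0.60977175 -0.12722523  0.23295281] 86.21860184105766 [ -22.32309082   29.71957751   82.62757644    0.60948309   67.26996318
 -108.77336779]
{'fov_y': 65.70646984690485, 'cx': 260.47502251722574, 'cy': 192.965244954276, 'R': array([[ 0.06671106,  0.99774463,  0.00743517],
       [ 0.9559906 , -0.06604957,  0.2858661 ],
       [ 0.28571245, -0.01196248, -0.95824073]]), 't': array([ 0.08437675, -0.62671886,  0.21658987])}
```

View pics/w1.png

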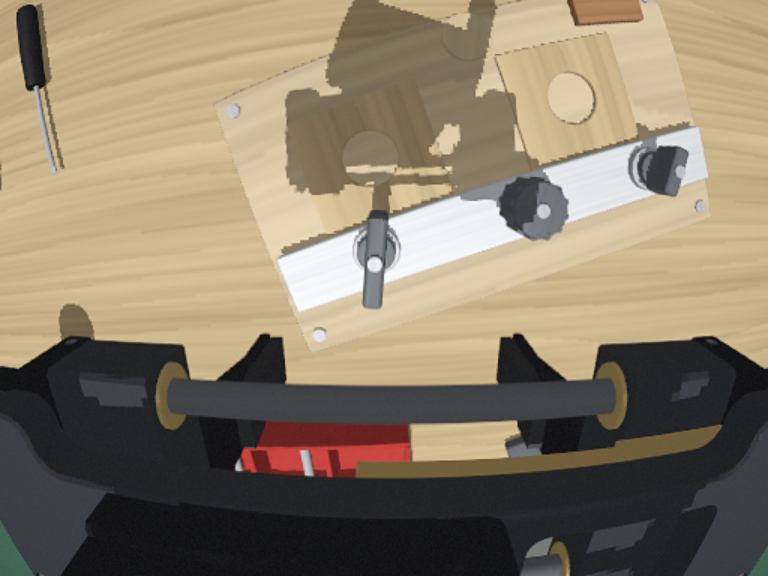

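The wrist view shows the big wing's dot at (374,264) with the wing nearly vertical from (378,212) to (372,306). The knob is at (543,211) and the small wing at (681,171).

```bash
cat >> h.py <<'E'
def W(u,v,z,p=None):
    p=p or imaging.camera_params('wrist');f=192/np.tan(np.radians(p['fov_y']/2))
    a=np.array([u-p['cx'],v-p['cy']]);r=np.hypot(*a);th=r/f
    d=p['R'].T@np.array([*(a/r*np.sin(th)),np.cos(th)]);c=-p['R'].T@p['t']
    return (c+d*(z-c[2])/d[2])
E
python3 - <<'E'
from h import *
w=lambda x,y,z:W(x/1.5-.17,y/1.5-.17,z)
for q in [(374,264),(543,211),(681,171)]: print(w(*q,.088))
d=w(372,306,.088)-w(378,212,.088);print(d,np.degrees(np.arctan2(d[1],d[0])))
for a,b in [((297,310),(707,178)),((279,258),(698,127))]:
    d=w(*b,.036)-w(*a,.036);print(np.degrees(np.arctan2(d[1],d[0])),np.linalg.norm(d))
E
```

```text
[ 0.59974926 -0.13828923  0.088     ]
[ 0.56941823 -0.01831503  0.088     ]
[0.5396416  0.10170972 0.088     ]
[ 0.06573978 -0.00927446  0.        ] -8.030198903449824
104.62265747538183 0.3959723822391439
104.93468974285537 0.3946507901473368
```

Request:
{"fn": "apply_moves", "kwargs": {"steps": [{"x": -9,"y": -10,"z": -30,"spin": -0.06},{"x": 0,"y": 0,"z": -30,"spin": 0},{"x": 0,"y": 0,"z": -20,"spin": 0},{"x": 0,"y": 0,"z": 0,"spin": 0}]}}

```text
time_s: 2.85
position: [0.5977, -0.1413, 0.1523]
tcp_rot: [[0.136, 0.01, -0.991], [0.991, 0.002, 0.137], [0.004, -1.0, -0.01]]
force: [-0.7, 0.7, -0.3]
opening: 1.002
```

Yaw is 82.2°, so I move +3 mm in x, +3.5 mm in y and go down.

Request:
{"fn": "apply_moves", "kwargs": {"steps": [{"x": 3,"y": 3,"z": -25,"spin": 0},{"x": 0,"y": 0,"z": -25,"spin": 0},{"x": 0,"y": 0,"z": -20,"spin": 0},{"x": 0,"y": 0,"z": -13,"spin": 0},{"x": 0,"y": 0,"z": 0,"spin": 0}]}}

```text
time_s: 3.35
position: [0.6019, -0.1435, 0.0723]
tcp_rot: [[0.144, 0.017, -0.989], [0.99, -0.002, 0.144], [0.0, -1.0, -0.017]]
force: [0.2, -0.6, 0.4]
opening: 1.003
```

Request:
{"fn": "apply_moves", "kwargs": {"steps": [{"x": 0,"y": 5,"z": -3,"spin": 0},{"x": 0,"y": 0,"z": 0,"spin": 0}]}}

```text
time_s: 3.55
position: [0.6028, -0.1392, 0.071]
tcp_rot: [[0.146, 0.02, -0.989], [0.989, -0.004, 0.146], [-0.001, -1.0, -0.02]]
force: [-0.7, 0.3, 0.3]
opening: 0.999
```

```bash
python3 - <<'E'
from h import *
from rig import *
import cv2
s=read_state();print(s['time_s'],s['position'],np.degrees(np.arctan2(s['tcp_rot'][1][0],s['tcp_rot'][0][0])),s['joint_positions'])
cv2.imwrite('pics/w2.png',cv2.resize(imaging.capture('wrist')[:,:,::-1],None,fx=1.5,fy=1.5))
E
```

```text
3.55 [ 0.60283736 -0.13920616  0.07102178] 81.62607064598411 [ -23.46664823   41.34105918   90.7525791     0.36112361   46.78203794
 -105.33781668]
```

View pics/w2.png

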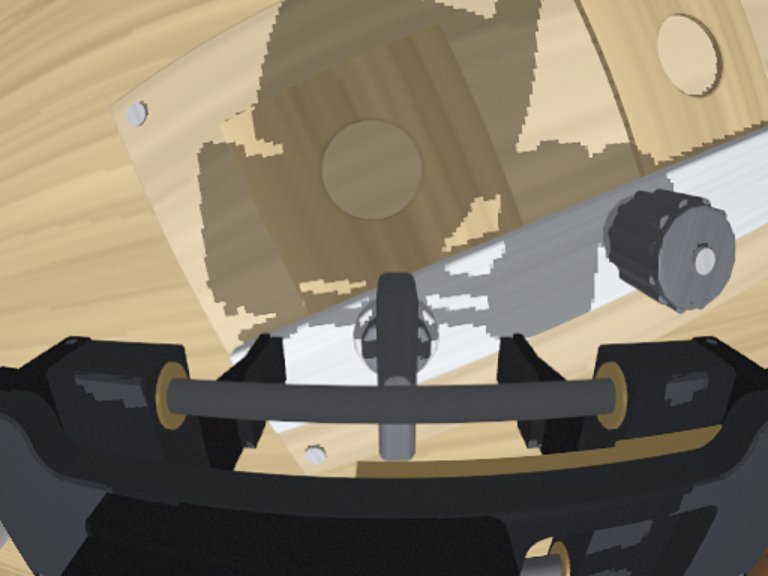

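The wing stands centred between the jaws (x≈397 against a jaw middle of ≈391), so I close.

Request:
{"fn": "apply_moves", "kwargs": {"steps": [{"x": 0,"y": 0,"z": 0,"spin": 0},{"x": 0,"y": 0,"z": 0,"spin": 0},{"x": 0,"y": 0,"z": 0,"spin": 0},{"x": 0,"y": 0,"z": 0,"spin": 0},{"x": 0,"y": 0,"z": 0,"spin": 0},{"x": 0,"y": 0,"z": 0,"spin": 0}], "grip": 5}}

```text
time_s: 4.2
position: [0.6052, -0.1402, 0.0744]
tcp_rot: [[0.145, 0.026, -0.989], [0.989, -0.007, 0.145], [-0.003, -1.0, -0.027]]
force: [-0.2, 0.8, 0.3]
opening: 0.535
```

Zero rows drift slightly, so I let the fingers close during camera calls, when the arm holds its target.

```bash
cat >> h.py <<'E'
def st():
    from rig import read_state
    s=read_state();R=np.array(s['tcp_rot']);print(round(s['time_s'],2),np.round(s['position'],4),'yaw',np.round(np.degrees(np.arctan2(R[1,0],R[0,0])),1),'tooly',np.round(R[:,1],3),'F',np.round(s['force'],1),'M',np.round(s['moment'],2),'op',round(s['opening']*87,1))
E
python3 - <<'E'
from h import *
for i in range(14):
    imaging.capture('top')
    if i%3==1: st()
E
```

```text
4.3 [ 0.6052 -0.1401  0.0744] yaw 81.7 tooly [ 0.026 -0.007 -1.   ] F [ 0.8 -0.8 -0.4] M [ 0.1  -0.14  0.01] op 38.8
4.45 [ 0.6052 -0.1401  0.0743] yaw 81.7 tooly [ 0.026 -0.007 -1.   ] F [ 0.6 -0.3 -0.2] M [ 0.1  -0.15  0.06] op 26.8
4.6 [ 0.6054 -0.1382  0.0743] yaw 81.5 tooly [ 0.027 -0.003 -1.   ] F [ 4.2 12.4  1.3] M [ 2.27 -0.87  0.07] op 14.9
4.75 [ 0.6055 -0.1376  0.0743] yaw 81.6 tooly [ 0.027 -0.003 -1.   ] F [2.  7.3 1.1] M [ 1.23 -0.53 -0.01] op 14.1
4.9 [ 0.6055 -0.1376  0.0743] yaw 81.6 tooly [ 0.027 -0.003 -1.   ] F [1.5 6.7 0.7] M [ 1.22 -0.51 -0.02] op 13.6
```

Request:
{"fn": "apply_moves", "kwargs": {"steps": [{"x": -0.8,"y": -0.5,"z": -0.7,"spin": -0.15},{"x": -0.8,"y": -0.5,"z": -0.7,"spin": -0.15},{"x": -0.8,"y": -0.5,"z": -0.7,"spin": -0.15},{"x": -0.8,"y": -0.5,"z": -0.7,"spin": -0.15},{"x": -0.8,"y": -0.5,"z": -0.7,"spin": -0.15}]}}

```text
time_s: 5.4
position: [0.6042, -0.1397, 0.0743]
tcp_rot: [[0.784, 0.022, -0.62], [0.621, -0.024, 0.784], [0.002, -0.999, -0.032]]
force: [-0.1, 0.6, 2.7]
opening: 0.158
```

```bash
python3 - <<'E'
from h import *
import cv2
st()
cv2.imwrite('pics/w3.png',cv2.resize(imaging.capture('wrist')[:,:,::-1],None,fx=1.5,fy=1.5))
st()
E
```

```text
5.4 [ 0.6042 -0.1397  0.0743] yaw 38.4 tooly [ 0.022 -0.024 -0.999] F [-0.1  0.6  2.7] M [0.33 0.1  0.02] op 13.7
5.45 [ 0.6042 -0.1397  0.0743] yaw 38.1 tooly [ 0.022 -0.024 -0.999] F [0.7 1.  3.9] M [ 0.29  0.09 -0.06] op 13.5
```

View pics/w3.png

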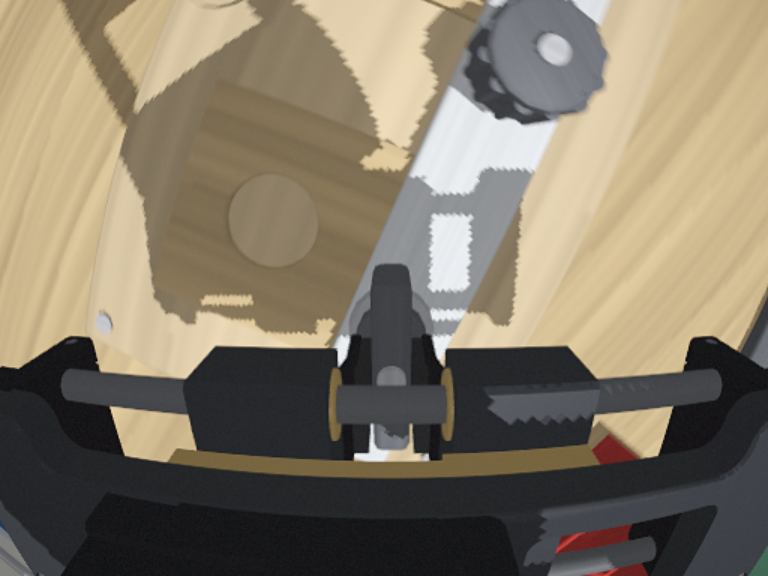

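The wing turns with the jaws. I now take it to the stop.

Request:
{"fn": "apply_moves", "kwargs": {"steps": [{"x": -0.5,"y": -0.5,"z": -0.7,"spin": -0.14},{"x": -0.5,"y": -0.5,"z": -0.7,"spin": -0.14},{"x": -0.5,"y": -0.5,"z": -0.7,"spin": -0.1}]}}

```text
time_s: 5.75
position: [0.603, -0.1404, 0.0742]
tcp_rot: [[0.961, 0.012, -0.276], [0.276, -0.03, 0.961], [0.003, -0.999, -0.032]]
force: [-0.5, 1.3, 5.0]
opening: 0.161
```

```bash
python3 - <<'E'
from h import *
st()
imaging.capture('wrist')
st()
E
```

```text
5.75 [ 0.603  -0.1404  0.0742] yaw 16.0 tooly [ 0.012 -0.03  -0.999] F [-0.5  1.3  5. ] M [0.45 0.05 0.05] op 14.0
5.8 [ 0.603  -0.1404  0.0743] yaw 15.9 tooly [ 0.012 -0.03  -0.999] F [-0.5  1.6  4.8] M [ 0.4   0.1  -0.14] op 14.0
```

Not at the stop yet. I keep turning in small steps and watch the moment about z.

Request:
{"fn": "apply_moves", "kwargs": {"steps": [{"x": -0.4,"y": 0,"z": -0.7,"spin": -0.05},{"x": -0.4,"y": 0,"z": -0.7,"spin": -0.05}]}}

```text
time_s: 6.0
position: [0.6029, -0.1402, 0.0742]
tcp_rot: [[0.983, 0.01, -0.185], [0.185, -0.032, 0.982], [0.004, -0.999, -0.033]]
force: [-0.2, 1.5, 4.9]
opening: 0.169
```

```bash
python3 - <<'E'
from h import *
st()
imaging.capture('wrist')
st()
E
```

```text
6.0 [ 0.6029 -0.1402  0.0742] yaw 10.7 tooly [ 0.01  -0.032 -0.999] F [-0.2  1.5  4.9] M [ 0.39 -0.01  0.82] op 14.7
6.05 [ 0.6029 -0.1402  0.0742] yaw 10.6 tooly [ 0.01  -0.032 -0.999] F [-0.   2.2  4.8] M [ 0.37 -0.    0.81] op 14.7
```

The moment about z has jumped to 0.8 N m and the yaw is past the bar's direction, so the wing is on its stop. I release.

Request:
{"fn": "apply_moves", "kwargs": {"steps": [{"x": -0.4,"y": 0,"z": -0.5,"spin": 0}], "grip": 60}}

```text
time_s: 6.15
position: [0.6027, -0.1401, 0.0739]
tcp_rot: [[0.982, 0.011, -0.187], [0.187, -0.032, 0.982], [0.004, -0.999, -0.034]]
force: [1.2, 0.7, -0.0]
opening: 0.198
```

```bash
python3 - <<'E'
from h import *
import cv2
for i in range(9): imaging.capture('top')
cv2.imwrite('pics/w4.png',cv2.resize(imaging.capture('wrist')[:,:,::-1],None,fx=1.5,fy=1.5))
st()
E
```

```text
6.65 [ 0.6024 -0.1403  0.0736] yaw 10.6 tooly [ 0.01  -0.032 -0.999] F [0.8 0.2 0.2] M [ 0.02 -0.15  0.03] op 54.1
```

View pics/w4.png

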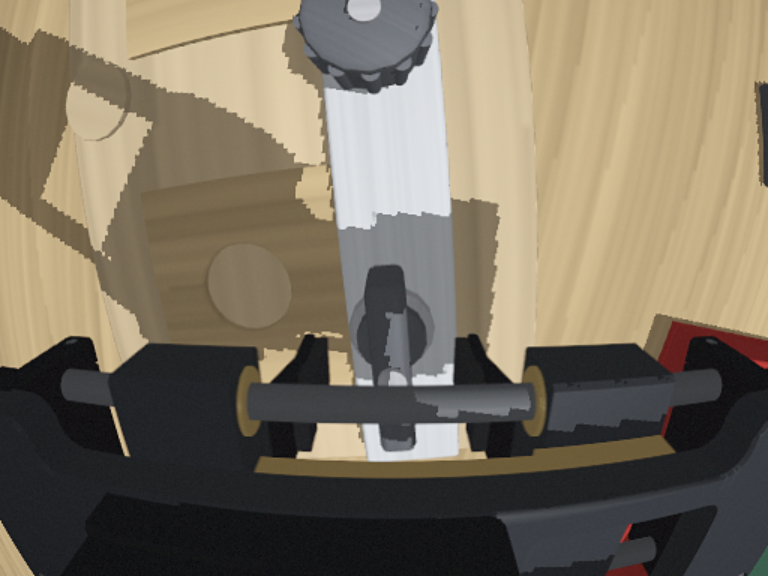

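The large wing lies along the bar. I rise and go over to the small wing.

Request:
{"fn": "apply_moves", "kwargs": {"steps": [{"x": -0.5,"y": 0,"z": 45,"spin": 0},{"x": -0.5,"y": 0,"z": 45,"spin": 0},{"x": -8,"y": 30,"z": 0,"spin": 0.12},{"x": -8,"y": 30,"z": 0,"spin": 0.13},{"x": -8,"y": 30,"z": 0,"spin": 0.13},{"x": -8,"y": 30,"z": 0,"spin": 0.13},{"x": -8,"y": 30,"z": 0,"spin": 0.13},{"x": -8,"y": 30,"z": 0,"spin": 0.13},{"x": -7,"y": 30,"z": 0,"spin": 0.13},{"x": -7,"y": 26,"z": 0,"spin": 0.13}], "grip": 87}}

```text
time_s: 7.65
position: [0.5384, 0.0989, 0.1661]
tcp_rot: [[0.316, 0.038, -0.948], [0.949, -0.008, 0.316], [0.005, -0.999, -0.038]]
force: [0.3, 0.5, -0.5]
opening: 0.998
```

```bash
python3 - <<'E'
from h import *
import cv2
imaging.capture('top')
st();p=imaging.camera_params('wrist');print(p['R'].tolist(),p['t'].tolist())
cv2.imwrite('pics/w5.png',cv2.resize(imaging.capture('wrist')[:,:,::-1],None,fx=1.5,fy=1.5))
E
```

```text
7.7 [0.5363 0.1023 0.166 ] yaw 71.9 tooly [ 0.035 -0.005 -0.999] F [-0.9  1.7  0.1] M [ 0.15  0.   -0.03] op 86.8
[[0.31100246013414246, 0.950387384581706, 0.006425653154108062], [0.9028471241453417, -0.2975439953526498, 0.3103782229024285], [0.2968914620075802, -0.09072700842377648, -0.9505914315464212]] [-0.2649603168563393, -0.4740133979783442, 0.1769644371879114]
```

View pics/w5.png

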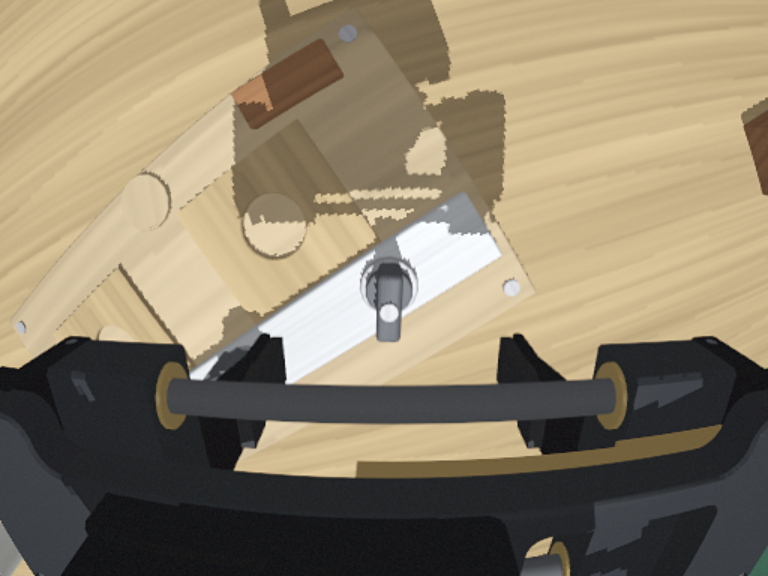

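The small wing's dot is at (388,313). The wing lies square to the jaws and is centred between them.

```bash
python3 - <<'E'
from h import *
w=lambda x,y,z:W(x/1.5-.17,y/1.5-.17,z)
print(w(388,313,.088)); d=w(388,341,.088)-w(390,276,.088);print(np.linalg.norm(d),np.degrees(np.arctan2(d[1],d[0])))
st()
E
```

```text
[0.54257814 0.09707256 0.088     ]
0.0381770751692184 -20.243685021327654
7.75 [0.5371 0.1003 0.166 ] yaw 71.5 tooly [ 0.036 -0.007 -0.999] F [-0.   0.5 -0.1] M [ 0.07 -0.11  0.01] op 87.2
```

Request:
{"fn": "apply_moves", "kwargs": {"steps": [{"x": 2,"y": 0,"z": -30,"spin": -0.02},{"x": 0,"y": 0,"z": -30,"spin": 0},{"x": 0,"y": 0,"z": -20,"spin": 0}]}}

```text
time_s: 8.05
position: [0.5439, 0.0998, 0.0881]
tcp_rot: [[0.338, 0.049, -0.94], [0.941, -0.009, 0.338], [0.008, -0.999, -0.05]]
force: [0.2, -0.5, 0.1]
opening: 0.998
```

```bash
python3 - <<'E'
from h import *
imaging.capture('top');imaging.capture('top');st()
E
```

```text
8.15 [0.5422 0.0997 0.0868] yaw 70.2 tooly [ 0.044 -0.009 -0.999] F [-1.  -0.1  0. ] M [ 0.05 -0.16  0.03] op 86.9
```

Request:
{"fn": "apply_moves", "kwargs": {"steps": [{"x": -2,"y": 0,"z": -18,"spin": 0}], "grip": 5}}

```text
time_s: 8.25
position: [0.543, 0.099, 0.0706]
tcp_rot: [[0.34, 0.05, -0.939], [0.941, -0.009, 0.34], [0.008, -0.999, -0.05]]
force: [0.7, 0.8, -0.2]
opening: 0.963
```

```bash
python3 - <<'E'
from h import *
for i in range(20):
    imaging.capture('top')
    if i in(1,8,19): st()
E
```

```text
8.35 [0.5392 0.099  0.068 ] yaw 70.1 tooly [ 0.041 -0.009 -0.999] F [-0.4 -0.2  0.1] M [ 0.08 -0.08 -0.02] op 77.7
8.7 [0.5409 0.0996 0.0699] yaw 70.2 tooly [ 0.046 -0.009 -0.999] F [ 0.   0.5 -0. ] M [ 0.08 -0.04 -0.07] op 50.9
9.25 [0.5404 0.1003 0.0689] yaw 70.2 tooly [ 0.044 -0.008 -0.999] F [1.1 3.  0.7] M [ 0.52 -0.13 -0.04] op 14.0
```

Request:
{"fn": "apply_moves", "kwargs": {"steps": [{"x": -0.4,"y": 0,"z": -0.6,"spin": -0.15},{"x": -0.4,"y": 0,"z": -0.6,"spin": -0.15},{"x": -0.4,"y": 0,"z": -0.6,"spin": -0.15},{"x": -0.4,"y": 0,"z": -0.6,"spin": -0.15},{"x": -0.4,"y": 0,"z": -0.6,"spin": -0.15},{"x": -0.4,"y": 0,"z": -0.6,"spin": -0.13}]}}

```text
time_s: 9.85
position: [0.5411, 0.1012, 0.0689]
tcp_rot: [[0.944, 0.028, -0.328], [0.329, -0.043, 0.943], [0.013, -0.999, -0.05]]
force: [-0.0, 1.4, 4.8]
opening: 0.157
```

```bash
python3 - <<'E'
from h import *
st();imaging.capture('top');st()
E
```

```text
9.85 [0.5411 0.1012 0.0689] yaw 19.2 tooly [ 0.028 -0.043 -0.999] F [-0.   1.4  4.8] M [0.18 0.18 0.05] op 13.6
9.9 [0.5412 0.1012 0.0688] yaw 19.0 tooly [ 0.028 -0.043 -0.999] F [-0.1  0.6  5.3] M [ 0.1   0.31 -0.06] op 13.7
```

Request:
{"fn": "apply_moves", "kwargs": {"steps": [{"x": -0.3,"y": -0.2,"z": -0.7,"spin": -0.06},{"x": -0.3,"y": -0.2,"z": -0.7,"spin": -0.05},{"x": -0.3,"y": -0.2,"z": -0.7,"spin": -0.05}]}}

```text
time_s: 10.2
position: [0.5414, 0.1012, 0.0688]
tcp_rot: [[0.984, 0.024, -0.178], [0.179, -0.048, 0.983], [0.015, -0.999, -0.051]]
force: [-0.6, 2.4, 6.5]
opening: 0.167
```

```bash
python3 - <<'E'
from h import *
st();imaging.capture('top');st()
E
```

```text
10.2 [0.5414 0.1012 0.0688] yaw 10.3 tooly [ 0.024 -0.048 -0.999] F [-0.6  2.4  6.5] M [0.43 0.1  0.86] op 14.5
10.25 [0.5414 0.1012 0.0688] yaw 10.2 tooly [ 0.024 -0.048 -0.999] F [-0.1  1.9  6.1] M [0.21 0.11 0.61] op 14.5
```

The small wing is on its stop too, with a moment of 0.86 N m and yaw 10°. I release, then look.

Request:
{"fn": "apply_moves", "kwargs": {"steps": [{"x": -0.4,"y": 0,"z": -0.5,"spin": 0}], "grip": 60}}

```text
time_s: 10.35
position: [0.5412, 0.1013, 0.0686]
tcp_rot: [[0.984, 0.024, -0.179], [0.18, -0.048, 0.982], [0.015, -0.999, -0.052]]
force: [-0.5, -0.7, -0.4]
opening: 0.208
```

```bash
python3 - <<'E'
from h import *
import cv2
for i in range(10): imaging.capture('top')
cv2.imwrite('pics/w6.png',cv2.resize(imaging.capture('wrist')[:,:,::-1],None,fx=1.5,fy=1.5))
st()
E
```

```text
10.9 [0.5409 0.1011 0.0682] yaw 10.2 tooly [ 0.023 -0.048 -0.999] F [-0.7 -0.1 -0. ] M [ 0.04 -0.01 -0.01] op 56.4
```

View pics/w6.png

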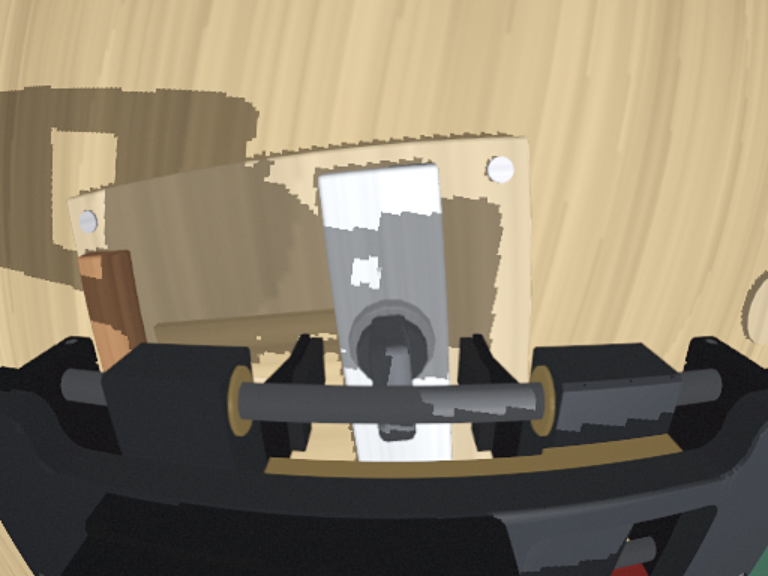

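Now I lift straight up and retreat toward +y, clear of the top view.

Request:
{"fn": "apply_moves", "kwargs": {"steps": [{"x": -0.5,"y": 0,"z": 40,"spin": 0},{"x": -0.5,"y": 0,"z": 45,"spin": 0},{"x": 0,"y": 0,"z": 45,"spin": 0},{"x": -20,"y": 35,"z": 20,"spin": 0},{"x": -20,"y": 40,"z": 0,"spin": 0},{"x": -20,"y": 40,"z": 0,"spin": 0},{"x": -20,"y": 40,"z": 0,"spin": 0},{"x": -20,"y": 40,"z": 0,"spin": 0},{"x": -20,"y": 40,"z": 0,"spin": 0}]}}

```text
time_s: 11.8
position: [0.4189, 0.3384, 0.2244]
tcp_rot: [[0.986, 0.028, -0.164], [0.165, -0.046, 0.985], [0.02, -0.999, -0.05]]
force: [2.0, 0.4, 1.2]
opening: 0.689
```

```bash
python3 - <<'E'
from h import *
import cv2
st()
a=imaging.capture('top')[:,:,::-1];cv2.imwrite('pics/top7z.png',cv2.resize(a[130:270,160:400],None,fx=3.3,fy=3.3,interpolation=cv2.INTER_CUBIC))
a=imaging.capture('scene')[:,:,::-1];cv2.imwrite('pics/scene7z.png',cv2.resize(a[110:310,110:350],None,fx=3,fy=3,interpolation=cv2.INTER_CUBIC))
st()
E
```

```text
11.8 [0.4189 0.3384 0.2244] yaw 9.5 tooly [ 0.028 -0.046 -0.999] F [2.  0.4 1.2] M [ 0.02 -0.17  0.04] op 59.9
11.9 [0.4168 0.3412 0.2242] yaw 9.9 tooly [ 0.027 -0.044 -0.999] F [ 0.6 -0.7  0.6] M [-0.02 -0.09 -0.02] op 59.9
```

View pics/top7z.png

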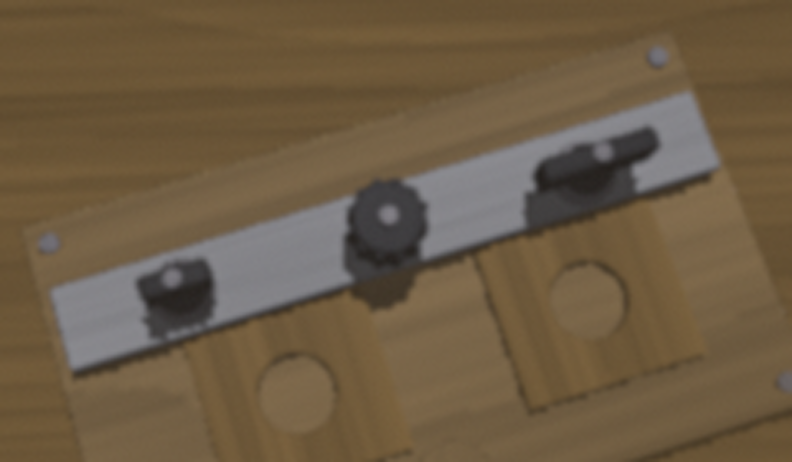

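View pics/scene7z.png

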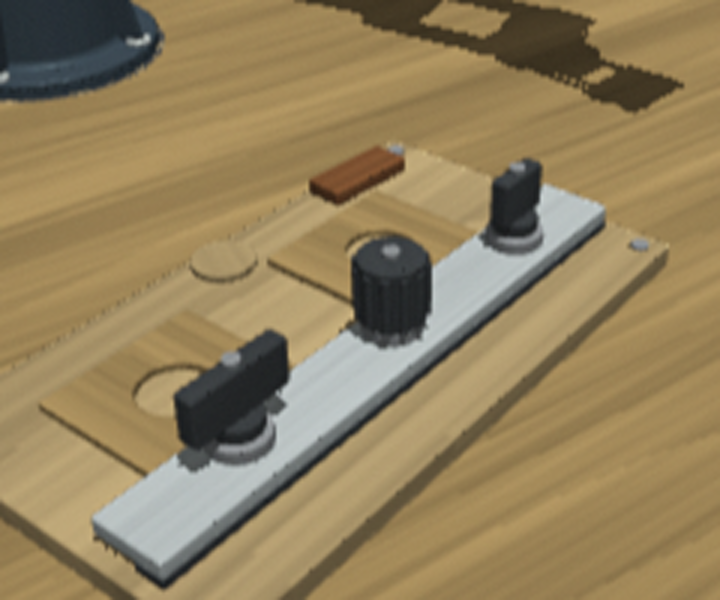

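Both wings lie along the bar: the large wing's top edge runs at about 18° in the top view against about 17° for the bar edge, and the small one's at about 18°. The knob at (388,214) looks unchanged. I hand in.

```bash
python3 - <<'E'
from rig import job
from h import st
st();print(job.hand_in())
E
```

```text
11.9 [0.4168 0.3412 0.2242] yaw 9.9 tooly [ 0.027 -0.044 -0.999] F [ 0.6 -0.7  0.6] M [-0.02 -0.09 -0.02] op 59.9
the job is handed in; nothing more can be done
None
```

I turned the large wing bolt clockwise onto its stop, then the small one, and handed the job in at 11.9 s. I gripped each wing and turned it until the moment about z jumped to about 0.8 N m. I then released it and moved the arm away.

- **Wings:** In the last top and scene pictures both lie along the bar, to within the 1–2° I can read from the pixels.
- **Knob:** It was never touched, and it looks the same as at the start.
- **Forces:** The readings I took never went above about 14 N.
- **Tool tilt:** The tool drifted to about 3° off vertical over the run. This had no visible effect on the turning.

None of the checks failed or disagreed.

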